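# Lift out the bead cup and tip it into the trinket bowl

## Task

In the open dresser drawer, take the blush-pink insert cup that holds the two amber beads and lift it straight up, level, out of the clear acrylic organiser. Then tip it over the black trinket bowl so that both beads roll out over its sloping front into the bowl, and stand the empty cup upright on the drawer floor close beside the bowl. Leave the bowl where it stands.

Things in the scene. Friction and masses are not known exactly. Their poses are not given: they have to be found in the camera images.
- bead_cup: Insert cup to lift: one of three alike pink cups with gold grip fins, in any place of a row of 3 (84 mm apart along y) in a fixed clear organiser; this one holds the amber beads. 70-140 g. Outside 86 mm (x) by 76 (y), walls 45 high, 3 thick. Origin: centre of underside; x to its back, z up. At the start underside at z = 16 mm, organiser walls end at z = 51 mm, 2 mm gap all round the cup.
- bead_cup_fin (a point): Where to pinch the cup's grip fin: 5 mm behind the cup's origin, 72 mm above its underside. The fin is an upright plate 10 mm thick along the cup's y (pinch it along y), 40 mm long along x (20 either way), top 90 mm above the underside, free of the walls above 45 mm. Axes as the cup's.
- bead_cup_lip (a point): Middle of the front lip, 43 mm before the cup's origin (-x, roughly facing the robot at the start), 19 mm above the underside. Inside, a 22-degree ramp runs from the floor (3 mm thick, at x = -3 mm) up to this lip; beads roll out over it once the cup is tipped forward well past 22 degrees (40 to 45 is plenty).
- bowl: Black ceramic bowl, loose, 0.38 kg, 130 mm across the rim, 50 mm high. Origin: centre of underside, z up. It stands on the drawer floor, z = 6 mm (drawer inside x 370 to 770 mm, y -420 to 420; front board 75 mm high, other sides 60). Beyond the bowl, along the line from the robot base through its centre, the floor is clear to 175 mm from the bowl's centre: room for the cup.
- bead1_center (a point): Centre of the first amber bead, a ball 22 mm across, 14 g; at the start in the cup, left (+y) of a 10 mm thick divider that runs under the fin to the back wall.
- bead2_center (a point): Centre of the second amber bead, the same, right (-y) of the divider.

How it is judged:
By the outcome, as a careful person would: the job done as asked, in the order asked, and still so for the second after the job is handed in, with the robot touching nothing.
It also fails if it takes over 51 s, if anything falls off the work surface, if the arm or the gripper's body presses on something with over 40 N, if the wrist force passes 120 N, or if a joint passes its speed limit or range.

## Robot

A 6-joint arm with a two-finger parallel gripper is mounted at the origin on the work surface. World frame = base frame: x ahead of the robot, y to its left, z up, the work surface at z = 0. Lengths are in mm, angles in rad, forces in N, time in s.
With the tool pointing down it reaches from about 300 to 775 mm from the base axis. Payload 14.6 kg.
Tool frame: the origin (TCP) lies midway between the tips of the shut fingers; the grasp point (between the pads) lies behind it (manip.grip_depth is the z of the grasp point in the tool frame, in mm); z points along the fingers, y is the line along which they close (so a half turn about z gives the same grasp; the last joint's range is limited). The gripper opens to 94 mm and grips with 3 to 60 N. Pads are 16 mm wide; open, the fingers measure 119 mm over their backs; the gripper's body (75 mm by 177 mm) begins 78 mm behind the grasp point.
Start: joints at [-1.284, 0.3, 1.521, -0, 1.321, -0.067], TCP at [190.548, -515.927, 205.446] pointing down, gripper open.
Joint ranges: [-3.03, 3.03], [-0.79, 2.21], [0.23, 2.52], [-1.04, 4.18], [0, 3.07], [-2.55, 2.55]. Speed limits (rad/s): [2.22, 2.22, 2.57, 3.14, 3.14, 3.14].

## Interface

Orientations are given as [roll, pitch, yaw] about the fixed x, y, z axes, in that order (R = Rz(yaw) Ry(pitch) Rx(roll)).
In Python, from cell import manip gives the robot as it stands.
- The arm moves only by the shell command python3 nudge.py 'ROWS' [OPENING] [FORCE]. ROWS is a JSON list of rows, 1 to 5 of them, each of 6 numbers: dx, dy, dz in mm, then a rotation vector rx, ry, rz in rad; each row is the pose to reach, as a shift and turn from the pose commanded when the command began, along the tool's axes at that moment; what a row does not reach only later rows make up. A row lasts 1/10 s, in which the tool goes at most 50 mm and 0.15 rad, less where a joint would pass 70% of its speed; a pose out of reach is approached as far as the arm can. OPENING is the finger opening in mm, set as the command begins (- or left out keeps the last). The fingers move at their own pace and stop on an object; FORCE is the grip in N (left out, the last holds). Time passes only in rows, so rows that do not move let the fingers close. It prints the time, the measured TCP pose, the force, the opening and the grip force at its end.
- manip.read_state(): the state, without advancing time (a new reading comes with each control period).
- manip.camera(name): name is "side" or "top"; returns (picture, depth): 384x512x3 uint8, red, green, blue; 384x512 float32, mm along the optical axis (not along the pixel's ray), 0 where there is no reading.
- manip.camera_info(name): a dict with "K" (3x3 intrinsics, pixels), "rvec" (rotation vector, rad) and "tvec" (3), from world to camera coordinates, as OpenCV has them. Camera axes: x right, y down, z forward; pixel columns grow to the right and rows downward; lengths in mm; the calibration is good to about 2 mm. A picture is of the moment at which its call begins. camera_info takes no time and is no camera call.
- manip.sign_off(): hands the job in; it is judged then, once.
The state is a dict: "clock": time; "joints": joint angles; "qd": joint speeds; "effort": joint torques, N m; "eef_pos": TCP position; "eef_rot": TCP orientation; "wrist_force": force on the tool from outside, world axes, zero at the start; "moment": the same for the moment, N m; "finger_gap": finger opening in mm; "finger_force": force on a finger pad.
Only numpy, scipy, OpenCV 4.12 (cv2) and the standard library are available. Lean on these libraries where they do the work, as an engineer would, in place of code of your own. Each camera call takes 0.05 s, during which the arm holds its last target. There are 200 camera calls.

## Working session

There is one attempt and no reset: what is moved stays moved. The work goes in short steps, Python scripts to look and compute and a shell command to move; the robot and the scene stay as the last step left them, time stands still between calls to the robot, and variables do not carry over. Pictures are saved under pics/ and viewed, at most 10 in all, crops included, and the job is handed in when it is done.

```bash
ls; mkdir -p pics
cat > h.py <<'E'
from cell import manip
import numpy as np, cv2
from scipy.spatial.transform import Rotation as R
def cam(n):
    p,d=manip.camera(n); return p,d,manip.camera_info(n)
def cloud(d,i):
    K=np.array(i["K"]);Rm=R.from_rotvec(np.ravel(i["rvec"])).as_matrix();t=np.ravel(i["tvec"])
    v,u=np.mgrid[:d.shape[0],:d.shape[1]]
    c=np.stack([(u-K[0,2])/K[0,0]*d,(v-K[1,2])/K[1,1]*d,d],-1)
    return (c-t)@Rm
def save(p,n): cv2.imwrite("pics/"+n,p[...,::-1])
E
python3 - <<'E'
from h import *
for n in("top","side"):
    p,d,i=cam(n);save(p,n+"0.png");np.savez("pics/"+n+"0.npz",p=p,d=d,w=cloud(d,i))
    Rm=R.from_rotvec(np.ravel(i["rvec"])).as_matrix();print(n,(-Rm.T@np.ravel(i["tvec"])).round(),Rm.round(2).tolist())
print(manip.grip_depth,manip.read_state())
E
```

```text
cell.py
nudge.py
pics
top [485.  21. 739.] [[0.02, -1.0, -0.04], [-1.0, -0.02, -0.07], [0.07, 0.04, -1.0]]
side [267. 368. 589.] [[-0.79, -0.62, 0.0], [-0.47, 0.6, -0.64], [0.4, -0.51, -0.76]]
-18.8 {'clock': 0.1, 'joints': array([-1.28362556e+00,  3.00405431e-01,  1.52151476e+00, -3.23558235e-05,
        1.32069927e+00, -6.65815787e-02]), 'qd': array([ 0.00034378, -0.00331014, -0.00097194, -0.0018486 ,  0.00168284,
       -0.00085884]), 'effort': array([-4.19376711e-04, -5.32643938e+01, -3.53281581e+01,  7.09393225e-02,
        2.35383993e-02, -4.05863818e-05]), 'eef_pos': array([ 190.46331652, -515.71866383,  204.95040752]), 'eef_rot': array([-3.14056604e+00, -3.70444319e-05,  3.53760353e-01]), 'wrist_force': array([-0.21087782, -0.57241263,  0.43386881]), 'moment': array([-0.04644119,  0.01337989, -0.03036842]), 'finger_force': 0.0, 'finger_gap': 94.51405210306412}
```

View pics/top0.png

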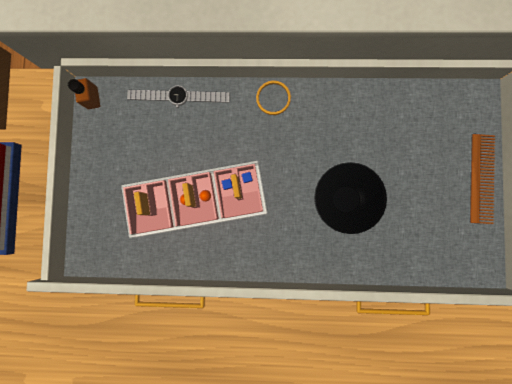

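View pics/side0.png

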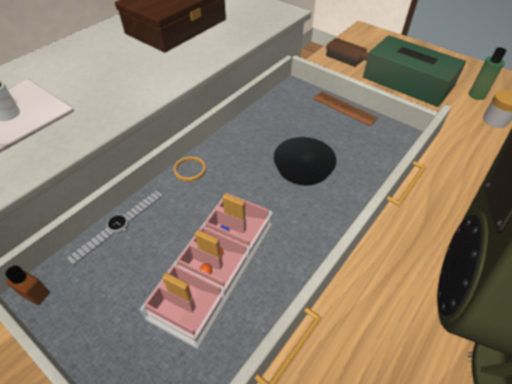

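The top view shows the organiser row at (130–262, 165–235). The middle cup holds the amber beads, at (183,199) and (205,196), with its fin at (187,195). The bowl is centred near (351,198).

Run:
```python
from h import *
for n in("top","side"):
    z=np.load(f"pics/{n}0.npz");p,d,w=z["p"],z["d"],z["w"];hsv=cv2.cvtColor(p,cv2.COLOR_RGB2HSV)
    h,s,v=[hsv[...,k].astype(int) for k in range(3)]
    X,Y,Z=w[...,0],w[...,1],w[...,2]
    inr=(X>380)&(X<760)&(abs(Y)<400)&(d>0)
    gold=inr&(h>15)&(h<28)&(s>120)&(Z>60)
    nc,l,st,c=cv2.connectedComponentsWithStats(gold.astype(np.uint8))
    for k in range(1,nc):
        if st[k,4]<20: continue
        q=w[l==k]; t=q[q[:,2]>np.percentile(q[:,2],90)-6]
        r=cv2.minAreaRect(t[:,:2].astype(np.float32)); print(n,"fin",c[k].round(),st[k,4],len(t),t.mean(0).round(1),t[:,2].max().round(1),[np.round(a,1) for a in r])
    am=inr&(h>=3)&(h<14)&(s>200)&(v>150)
    nc,l,st,c=cv2.connectedComponentsWithStats(am.astype(np.uint8))
    for k in range(1,nc):
        if st[k,4]>8: print(n,"amber",c[k].round(),st[k,4],np.median(w[l==k],0).round(1))
    pk=inr&(((h<8)|(h>170))&(s>40)&(s<160)&(v>130))
    r=cv2.minAreaRect(w[pk&(Z>50)][:,:2].astype(np.float32));print(n,"pink",[np.round(a,1) for a in r],np.percentile(Z[pk],95))
    bl=inr&(v<45)&(Y<-50)&(Z>45)&(Z<75)
    q=w[bl&(Z>np.percentile(Z[bl],30))];(cc,rad)=cv2.minEnclosingCircle(q[:,:2].astype(np.float32));print(n,"bowl",np.round(cc,1),rad,Z[bl].max(),len(q))
    f=inr&(Z<20);print("floor",np.median(Z[f]))
```

```text
top fin [235. 186.] 148 127 [543.8  77.9 106.3] 109.4 [array([543.9,  78. ]), array([38.1,  9.2]), np.float64(11.2)]
top fin [188. 195.] 192 132 [526.8 159.8 105.8] 108.0 [array([527.5, 160.4]), array([38.6,  9.7]), np.float64(11.9)]
top fin [141. 203.] 269 140 [511.  242.1 105.7] 108.2 [array([510.8, 242.7]), array([38.5, 10.1]), np.float64(11.4)]
top amber [473. 194.] 202 [ 543.6 -364.    13.7]
top amber [204. 195.] 66 [530.5 141.1  39.2]
top amber [182. 200.] 27 [520.6 182.   39.2]
top pink [array([523.9, 160. ]), array([ 87.6, 243.9]), np.float64(11.1)] 62.14625155953824
top bowl [ 529.8 -125.4] 63.8341178894043 60.03212675384772 756
floor 6.798652047908106
side fin [234. 206.] 361 119 [541.9  81.7 104.5] 107.9 [array([542.4,  81.2]), array([39.1,  8.9]), np.float64(10.4)]
side fin [207. 243.] 378 149 [525.8 163.6 104.6] 107.9 [array([526.2, 163. ]), array([39.7,  9.2]), np.float64(10.3)]
side fin [177. 286.] 382 182 [509.7 245.5 105. ] 108.8 [array([510.2, 244.6]), array([38.8,  9.9]), np.float64(10.9)]
side amber [206. 268.] 46 [520.1 180.   39.3]
side pink [array([523.8, 161.9]), array([ 94.4, 248.2]), np.float64(11.1)] 61.0196638458882
side bowl [ 528.2 -122.1] 63.76869201660156 58.13277195422884 390
floor 5.702708545875961
```

```bash
cat > to.py <<'E'
# usage: to.py x y z yaw tilt : remaining shift/turn in tool axes for a grasp-point target (tool down, then tilted outward)
import sys; from h import *
x,y,z,yaw,t=map(float,sys.argv[1:])
s=manip.read_state(); A=R.from_euler('xyz',s["eef_rot"])
B=R.from_euler('z',yaw)*R.from_euler('y',-t)*R.from_euler('x',np.pi)   # top of cup tips to -x
tcp=np.array([x,y,z])-B.apply([0,0,manip.grip_depth])
print("rows:",A.inv().apply(tcp-s["eef_pos"]).round(1),(A.inv()*B).as_rotvec().round(3),
 "grasp",(s["eef_pos"]+A.apply([0,0,manip.grip_depth])).round(1),"q",s["joints"].round(2),"F",s["wrist_force"].round(1),"gap",round(s["finger_gap"],1),"t",s["clock"])
E
python3 nudge.py '[[180,-170,0,0,0,0],[180,-170,0,0,0,0],[180,-170,0,0,0,0],[180,-170,0,0,0,0],[180,-170,0,0,0,0]]' 44
python3 to.py 526.7 161.5 180 0.197 0
```

```text
clock: 0.6
eef_pos: [300.8, -292.1, 205.3]
eef_rot: [-3.141, -0.0, 0.354]
wrist_force: [0.6, -0.5, 0.2]
finger_gap: 57.3
finger_force: 0.0
rows: [ 368.9 -347.3   44.2] [-0.    -0.     0.157] grasp [ 300.8 -292.1  224.1] q [-0.86  0.    1.86  0.    1.28  0.36] F [ 0.6 -0.5  0.2] gap 57.3 t 0.6
```

```bash
python3 nudge.py '[[180,-170,0,0,0,0],[180,-170,0,0,0,0],[180,-170,0,0,0,0],[180,-170,0,0,0,0],[180,-170,0,0,0,0]]'
python3 nudge.py '[[170,-160,20,0,0,0.157],[170,-160,20,0,0,0.157],[170,-160,20,0,0,0.157],[170,-160,20,0,0,0.157],[170,-160,20,0,0,0.157]]'
python3 nudge.py '[[0,0,0,0,0,0],[0,0,0,0,0,0]]' | tail -1
python3 to.py 526.7 161.5 150 0.197 0
```

```text
clock: 1.1
eef_pos: [410.8, -70.1, 205.5]
eef_rot: [3.141, -0.0, 0.354]
wrist_force: [1.5, -1.4, 0.5]
finger_gap: 44.0
finger_force: 0.0
clock: 1.6
eef_pos: [514.9, 139.2, 184.9]
eef_rot: [-3.142, 0.0, 0.198]
wrist_force: [0.5, 0.3, -0.2]
finger_gap: 43.9
finger_force: 0.0
finger_force: 0.0
rows: [ 17.2 -21.5  53.5] [0.    0.002 0.001] grasp [514.2 137.  203.5] q [ 0.19  0.28  1.6  -0.    1.27  1.56] F [ 0.4 -0.4 -0.3] gap 43.9 t 1.8
```

```bash
python3 nudge.py '[[17.2,-21.5,0,0,0,0],[17.2,-21.5,40,0,0,0],[17.2,-21.5,70,0,0,0],[17.2,-21.5,70,0,0,0],[17.2,-21.5,70,0,0,0]]' | tail -1
python3 to.py 526.7 161.5 88 0.197 0
python3 - <<'E'
from h import *
for n in("side",):
    p,d,i=cam(n);save(cv2.resize(p[150:350,100:350],None,fx=2.4,fy=2.4),n+"1.png")
E
```

```text
finger_force: 0.0
rows: [-0.4 -1.3 47.4] [ 0.    -0.    -0.001] grasp [527.4 160.3 135.4] q [ 0.23  0.39  1.62 -0.    1.13  1.6 ] F [-0.2 -0.1  1. ] gap 44.1 t 2.3
```

View pics/side1.png

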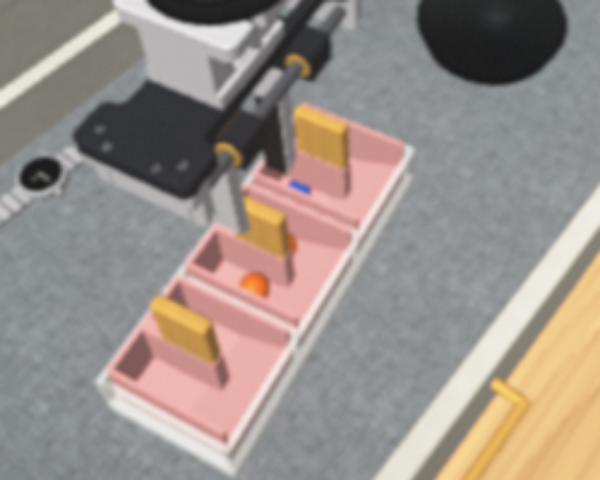

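The gripper straddles the middle fin: the tips are at about (230,230) and (277,172), and the fin top is at (268,212). I'll go down and close.

```bash
python3 nudge.py '[[0,-1.3,15,0,0,0],[0,-1.3,30,0,0,0],[0,-1.3,42,0,0,0],[0,-1.3,47.4,0,0,0],[0,-1.3,47.4,0,0,0]]' | tail -1
python3 to.py 526.7 161.5 88 0.197 0
python3 nudge.py '[[0,0,0,0,0,0],[0,0,0,0,0,0],[0,0,0,0,0,0],[0,0,0,0,0,0],[0,0,0,0,0,0]]' 0 30
python3 to.py 526.7 161.5 88 0.197 0
```

```text
finger_force: 0.0
rows: [-0.4  0.8 -1. ] [-0.  0. -0.] grasp [527.  162.3  87. ] q [0.23 0.45 1.65 0.   1.04 1.61] F [ 0.4 -0.1  0.6] gap 43.9 t 2.85
clock: 3.35
eef_pos: [527.0, 162.5, 68.2]
eef_rot: [-3.142, -0.0, 0.197]
wrist_force: [-1.0, -0.6, 1.1]
finger_gap: 10.0
finger_force: 30.0
rows: [-0.5  0.9 -1. ] [-0. -0. -0.] grasp [527.  162.5  87. ] q [ 0.23  0.45  1.65 -0.    1.04  1.61] F [-1.  -0.6  1.1] gap 10.0 t 3.35
```

```bash
python3 nudge.py '[[0,0,-8,0,0,0],[0,0,-18,0,0,0],[0,0,-28,0,0,0],[0,0,-40,0,0,0],[0,0,-55,0,0,0]]' 
python3 nudge.py '[[0,0,-15,0,0,0],[0,0,-35,0,0,0],[0,0,-55,0,0,0],[0,0,-68,0,0,0],[0,0,-73,0,0,0]]' 
python3 nudge.py '[[0,0,0,0,0,0],[0,0,0,0,0,0]]' |tail -1
python3 to.py 555 -130 210 -0.23 0
python3 - <<'E'
from h import *
p,d,i=cam("side");save(p,"side2.png")
E
```

```text
clock: 3.85
eef_pos: [526.8, 162.4, 124.1]
eef_rot: [-3.142, 0.0, 0.197]
wrist_force: [-0.3, -0.1, -1.7]
finger_gap: 10.0
finger_force: 30.0
clock: 4.35
eef_pos: [527.3, 162.6, 197.8]
eef_rot: [-3.142, -0.002, 0.197]
wrist_force: [-0.6, -0.6, -1.8]
finger_gap: 9.8
finger_force: 30.0
finger_force: 30.0
rows: [-29.3 292.3   4.1] [0.    0.001 0.427] grasp [526.6 162.4 214. ] q [ 0.23  0.31  1.53 -0.    1.3   1.61] F [ 0.3 -0.2 -1.4] gap 9.4 t 4.55
```

View pics/side2.png

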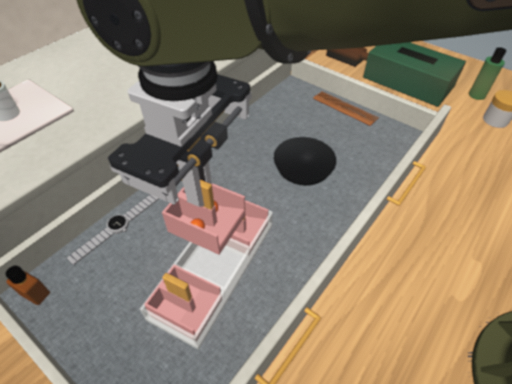

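The cup hangs level at (205,215) with an amber bead showing at (197,224), and the middle slot is empty. I'll carry it to the bowl.

```bash
python3 nudge.py '[[0,8,0,0,0,0],[0,22,0,0,0,0],[0,44,0,0,0,0],[0,70,0,0,0,0],[0,100,0,0,0,0]]' |tail -2
python3 nudge.py '[[0,30,0,0,0,0],[0,60,0,0,0,0],[0,86,0,0,0,0],[0,108,0,0,0,0],[0,120,0,0,0,0]]' |tail -2
python3 to.py 563 -132 158 -0.23 0
```

```text
finger_gap: 10.0
finger_force: 30.0
finger_gap: 9.6
finger_force: 30.0
rows: [-21.4  73.4  56.5] [0.    0.    0.425] grasp [569.8 -55.9 214.5] q [-0.16  0.36  1.47 -0.    1.32  1.21] F [ 0.6  0.  -2.2] gap 9.6 t 5.6
```

```bash
python3 nudge.py '[[-4,15,0,0,0,0.06],[-9,33,0,0,0,0.16],[-15,52,0,0,0,0.28],[-19,66,0,0,0,0.38],[-21,74,0,0,0,0.425]]' |tail -2
python3 nudge.py '[[0,0,8,0,0,0],[0,0,22,0,0,0],[0,0,40,0,0,0],[0,0,51,0,0,0],[0,0,56,0,0,0]]' |tail -2
python3 nudge.py '[[0,0,0,0,0,0],[0,0,0,0,0,0]]' |tail -1
python3 to.py 563 -132 158 -0.23 0
python3 to.py 563 -132 158 -0.23 0.3
python3 - <<'E'
from h import *
p,d,i=cam("top");save(p,"top3.png")
p,d,i=cam("side");save(p,"side3.png")
E
```

```text
finger_gap: 9.7
finger_force: 30.0
finger_gap: 9.8
finger_force: 30.0
finger_force: 30.0
rows: [-0.6  2.3  1.3] [ 0.    -0.001  0.002] grasp [ 564.1 -129.9  159.3] q [-0.29  0.42  1.51  0.    1.21  1.51] F [-1.5  0.5 -1.1] gap 9.8 t 6.8
rows: [5.  2.3 0.5] [-0.     0.299  0.002] grasp [ 564.1 -129.9  159.3] q [-0.29  0.42  1.51  0.    1.21  1.51] F [-1.5  0.5 -1.1] gap 9.8 t 6.8
```

View pics/side3.png

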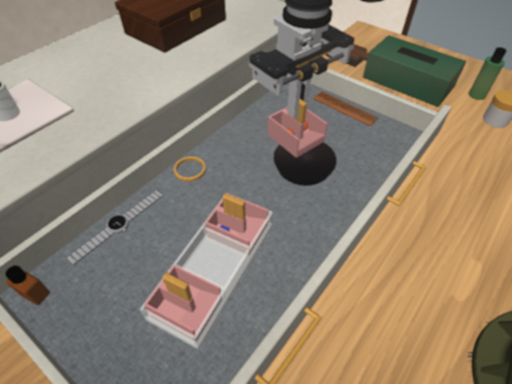

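The cup is over the bowl: cup at (297,131), bowl at (305,160). I'll tip it slowly about the grasp point.

```bash
python3 nudge.py '[[1,2,0,0,0.05,0],[2,2,0,0,0.12,0],[4,2,0,0,0.2,0],[5,2,0.5,0,0.27,0],[6,2,1,0,0.32,0]]' |tail -2
python3 nudge.py '[[1,0,0,0,0.05,0],[2,0,0,0,0.1,0],[3,0,0,0,0.15,0],[3.5,0,0,0,0.19,0],[4,0,0,0,0.22,0]]' |tail -2
python3 to.py 563 -132 158 -0.23 0.785
```

```text
finger_gap: 9.7
finger_force: 30.0
finger_gap: 9.9
finger_force: 30.0
rows: [ 4.7  0.2 -1.6] [-0.001  0.243  0.002] grasp [ 563.4 -131.9  157. ] q [-0.31  0.2   1.91  0.09  0.49  1.42] F [ 0.8  0.3 -2.1] gap 9.9 t 7.9
```

```bash
python3 nudge.py '[[1,0,0,0,0.05,0],[2,0,-0.5,0,0.1,0],[3,0,-1,0,0.15,0],[4,0,-1.5,0,0.2,0],[4.7,0,-1.6,0,0.243,0]]' |tail -2
python3 nudge.py '[[0,0,0,0,0,0],[0,0,0,0,0,0],[0,0,0,0,0,0],[0,0,0,0,0,0],[0,0,0,0,0,0]]' |tail -1
python3 to.py 563 -132 158 -0.23 0.785
python3 - <<'E'
from h import *
for n in("top","side"):
    p,d,i=cam(n);save(p,n+"4.png");w=cloud(d,i)
    hsv=cv2.cvtColor(p,cv2.COLOR_RGB2HSV).astype(int);h,s,v=[hsv[...,k] for k in range(3)]
    am=(h>=3)&(h<14)&(s>200)&(v>120)&(w[...,0]>380)&(w[...,0]<760)&(w[...,1]>-330)&(w[...,1]<300)
    nc,l,st,c=cv2.connectedComponentsWithStats(am.astype(np.uint8))
    for k in range(1,nc):
        if st[k,4]>8: print(n,"amber",c[k].round(),st[k,4],np.median(w[l==k],0).round(1))
E
```

```text
finger_gap: 9.6
finger_force: 30.0
finger_force: 30.0
rows: [ 0.1  0.2 -0.4] [-0.001  0.002  0.001] grasp [ 563.3 -131.9  157.6] q [-0.32  0.16  2.06  0.45  0.15  1.06] F [-0.3 -0.6 -1.8] gap 10.1 t 8.9
top amber [338. 198.] 10 [ 529.3 -109.2   31.5]
side amber [306. 171.] 143 [ 516.9 -111.3   29.1]
```

View pics/side4.png

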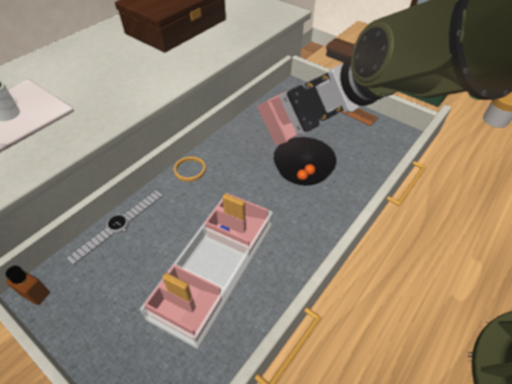

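Both beads lie in the bowl, at (302,175) and (310,169). I'll turn the cup level again.

```bash
python3 nudge.py '[[-1,0,0,0,-0.05,0],[-2,0,0,0,-0.12,0],[-4,0,0,0,-0.2,0],[-5,0,0.5,0,-0.28,0],[-6.5,0,1,0,-0.36,0]]' |tail -2
python3 to.py 563 -132 165 -0.23 0
```

```text
finger_gap: 9.8
finger_force: 30.0
rows: [ -5.7  -0.  -10.3] [ 0.    -0.42   0.001] grasp [ 564.7 -132.4  156.3] q [-0.31  0.24  1.82  0.05  0.66  1.46] F [-0.5  0.4 -1.5] gap 9.8 t 9.5
```

```bash
python3 nudge.py '[[-1,0,-1,0,-0.09,0],[-2.5,0,-3,0,-0.19,0],[-4,0,-6,0,-0.29,0],[-5,0,-9,0,-0.38,0],[-5.7,0,-10,0,-0.42,0]]' |tail -2
python3 nudge.py '[[0,0,0,0,0,0],[0,0,0,0,0,0]]' |tail -1
python3 to.py 646.8 -151.7 165 -0.23 0
python3 - <<'E'
from h import *
for n in("top","side"):
    p,d,i=cam(n);w=cloud(d,i);X,Y,Z=[w[...,k] for k in range(3)]
    bl=(p.max(-1)<45)&(X>440)&(X<620)&(Y<-40)&(Y>-220)&(Z>48)&(Z<62)
    q=w[bl];(cc,rad)=cv2.minEnclosingCircle(q[:,:2].astype(np.float32));print(n,"bowl",np.round(cc,1),rad,len(q),q[:,:2].min(0),q[:,:2].max(0))
E
```

```text
finger_gap: 9.9
finger_force: 30.0
finger_force: 30.0
rows: [86.   0.3 -0.7] [ 0.    -0.004  0.002] grasp [ 563.  -131.9  164. ] q [-0.29  0.41  1.51  0.    1.21  1.51] F [-1.3 -0.2 -2.1] gap 9.6 t 10.2
top bowl [ 518.3 -103.7] 58.247798919677734 275 [ 466.57092376 -133.41502109] [570.88039049 -62.12756745]
side bowl [ 527.3 -121.4] 62.404788970947266 281 [ 466.2786246  -183.52259036] [587.07865913 -59.80324263]
```

```bash
python3 nudge.py '[[10,0,0,0,0,0],[28,0,0,0,0,0],[50,0,0,0,0,0],[74,0,0,0,0,0],[86,0,0,0,0,0]]' |tail -2
python3 nudge.py '[[0,0,0,0,0,0],[0,0,0,0,0,0]]' |tail -1
python3 to.py 646.8 -151.7 78 -0.23 0
python3 - <<'E'
from h import *
for n in("side","top"):
    p,d,i=cam(n);w=cloud(d,i);X,Y,Z=[w[...,k] for k in range(3)]
    save(cv2.resize(p[60:220,220:440],None,fx=3,fy=3),n+"5.png")
    hsv=cv2.cvtColor(p,cv2.COLOR_RGB2HSV).astype(int);h,s,v=[hsv[...,k] for k in range(3)]
    pk=(((h<8)|(h>170))&(s>40)&(s<160)&(v>100))&(X>560)&(X<740)&(Y<-70)&(Y>-250)&(Z>70)
    q=w[pk];print(n,len(q),np.percentile(q,[1,99],axis=0).round(1).tolist())
    bl=(p.max(-1)<45)&(X>440)&(X<620)&(Y<-40)&(Y>-220)&(Z>48)&(Z<62)
    q=w[bl];(cc,rad)=cv2.minEnclosingCircle(q[:,:2].astype(np.float32));print(n,"bowl",np.round(cc,1),rad,len(q))
E
```

```text
finger_gap: 9.6
finger_force: 30.0
finger_force: 30.0
rows: [ 0.3  0.4 86.4] [-0.    -0.003  0.002] grasp [ 646.3 -151.2  164.4] q [-0.29  0.6   1.23  0.    1.31  1.51] F [-0.6 -0.3 -1.3] gap 9.8 t 11.0
side 1652 [[591.8, -189.7, 93.9], [689.2, -105.1, 138.6]]
side bowl [ 528.3 -122.2] 63.57120132446289 368
top 1179 [[598.2, -154.7, 95.0], [685.9, -105.6, 159.6]]
top bowl [ 529.8 -124.8] 63.48760223388672 469
```

View pics/side5.png

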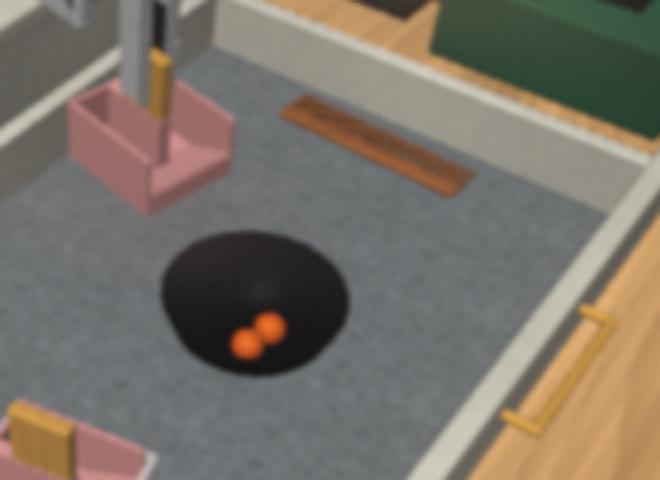

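The cup is empty and level beyond the bowl. Both beads are in the bowl at (248,343) and (269,327), and the bowl hasn't moved. I'll lower the cup.

```bash
python3 nudge.py '[[0,0,12,0,0,0],[0,0,32,0,0,0],[0,0,52,0,0,0],[0,0,68,0,0,0],[0,0,78,0,0,0]]' |tail -2
python3 nudge.py '[[0,0,3,0,0,0],[0,0,5,0,0,0],[0,0,6,0,0,0],[0,0,7,0,0,0],[0,0,7,0,0,0]]' |tail -1
python3 to.py 646.8 -151.7 77 -0.23 0
```

```text
finger_gap: 9.6
finger_force: 30.0
finger_force: 30.0
rows: [-0.4  0.4  3. ] [ 0.    -0.004  0.002] grasp [ 647.2 -151.4   80. ] q [-0.28  0.69  1.3   0.    1.15  1.51] F [-0.  -0.4 -0.6] gap 9.9 t 12.1
```

```bash
python3 nudge.py '[[0,0,0.7,0,0,0],[0,0,1.3,0,0,0],[0,0,1.8,0,0,0],[0,0,2.2,0,0,0],[0,0,2.2,0,0,0]]' |tail -1
python3 to.py 646.8 -151.7 77 -0.23 0
python3 nudge.py '[[0,0,0.5,0,0,0],[0,0,1,0,0,0],[0,0,1,0,0,0]]' |tail -1
python3 to.py 646.8 -151.7 77 -0.23 0
```

```text
finger_force: 30.0
rows: [-0.3  0.4  0.4] [ 0.    -0.003  0.002] grasp [ 647.1 -151.4   77.4] q [-0.28  0.69  1.3   0.    1.15  1.51] F [-0.4 -0.7  0.2] gap 10.1 t 12.6
finger_force: 30.0
rows: [-0.4  0.4  0.1] [ 0.    -0.003  0.002] grasp [ 647.3 -151.4   77.1] q [-0.28  0.69  1.3   0.    1.15  1.51] F [-0.5  0.3  4.6] gap 9.6 t 12.9
```

Contact force is 4.6 N, so the cup is down. I'll release and retreat.

```bash
python3 nudge.py '[[0,0,0,0,0,0],[0,0,0,0,0,0],[0,0,0,0,0,0],[0,0,0,0,0,0],[0,0,0,0,0,0]]' 44 |tail -2
python3 nudge.py '[[0,0,-8,0,0,0],[0,0,-25,0,0,0],[0,0,-60,0,0,0],[0,0,-100,0,0,0],[0,0,-140,0,0,0]]' |tail -2
python3 nudge.py '[[-50,0,0,0,0,0],[-100,0,0,0,0,0],[-150,0,0,0,0,0],[-200,0,0,0,0,0],[-200,0,0,0,0,0]]' |tail -2
python3 nudge.py '[[0,-50,0,0,0,0],[0,-100,0,0,0,0],[0,-150,0,0,0,0],[0,-200,0,0,0,0],[0,-200,0,0,0,0]]' |tail -2
python3 - <<'E'
from h import *
for n in("top","side"):
    p,d,i=cam(n);w=cloud(d,i);X,Y,Z=[w[...,k] for k in range(3)]
    save(p,n+"6.png")
    hsv=cv2.cvtColor(p,cv2.COLOR_RGB2HSV).astype(int);h,s,v=[hsv[...,k] for k in range(3)]
    pk=(((h<8)|(h>170))&(s>40)&(s<160)&(v>100))&(X>560)&(X<740)&(Y<-70)&(Y>-250)&(Z>46)
    q=w[pk];print(n,len(q),[np.round(a,1) for a in cv2.minAreaRect(q[:,:2].astype(np.float32))],np.percentile(q[:,2],98))
    bl=(p.max(-1)<45)&(X>440)&(X<620)&(Y<-40)&(Y>-220)&(Z>48)&(Z<62)
    q=w[bl];(cc,rad)=cv2.minEnclosingCircle(q[:,:2].astype(np.float32));print(n,"bowl",np.round(cc,1),rad,len(q))
print(manip.read_state()["clock"],manip.read_state()["wrist_force"])
E
```

```text
finger_gap: 43.5
finger_force: 0.0
finger_gap: 44.0
finger_force: 0.0
finger_gap: 44.0
finger_force: 0.0
finger_gap: 44.0
finger_force: 0.0
top 353 [array([ 643.6, -152.3]), array([76.3, 86.5]), np.float64(77.1)] 54.129694135202925
top bowl [ 529.7 -125.3] 63.50928497314453 872
side 93 [array([ 637.7, -149.8]), array([ 74.5, 100. ]), np.float64(84.8)] 55.42207034326542
side bowl [ 528.3 -122.5] 63.39156723022461 424
15.0 [ 0.75151919 -0.61407713  0.42681091]
```

View pics/top6.png

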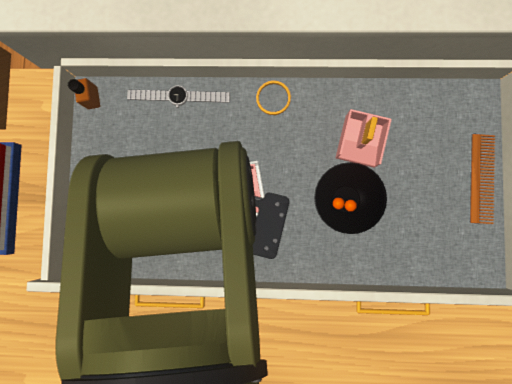

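The empty cup stands upright at (364,138), close beside the bowl. Both beads are in the bowl, at (338,203) and (351,206), the bowl hasn't moved, and the arm is clear.

```bash
python3 -c "
from cell import manip
print(manip.sign_off())"
```

```text
the job is handed in; nothing more can be done
None
```

I lifted the cup out level, tipped both beads into the bowl, stood the empty cup upright about 10 mm beyond the bowl (which did not move), and handed the job in at about 15 s on the robot clock.

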